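Lock the welding turntable with its index bolt

ROBOT

A 6-joint arm with a two-finger parallel gripper is mounted at the origin on the work surface. World frame = base frame: x ahead of the robot, y to its left, z up, the work surface at z = 0. Lengths are in mm, angles in rad, forces in N, time in s.
With the tool pointing down it reaches from about 325 to 775 mm from the base axis. Payload 9.3 kg.
Tool frame: the origin (TCP) lies at the very end of the fingers, on their centre line; the grasp point (between the pads) lies behind it (r.grasp_offset is the x of the grasp point in the tool frame, in mm); x points along the fingers, z is the direction in which the jaws open and shut, and the axes are right-handed (so a half turn about x gives the same grasp; the last joint's range is limited). The gripper opens to 85 mm and grips with 20 to 120 N. Pads are 22 mm wide; open, the fingers measure 114 mm over their backs; the gripper's body (76 mm by 85 mm) begins 54 mm behind the grasp point. The pads swing forward as they close: fully open they stand 13 mm farther back than shut.
Start: joints at [0.973, 0.259, 0.021, 1.334, 0, 1.418], TCP at [236.653, 496.48, 231.279] pointing down, gripper open.
Joint ranges: [-3.04, 3.04], [-0.91, 1.82], [-1.04, 1.36], [-1.92, 1.95], [-1.52, 1.45], [-3.14, 3.14]. Speed limits (rad/s): [2.22, 2.22, 2.79, 3.14, 3.14, 3.14].

INTERFACE

Orientations are given as a rotation vector (axis times angle).
In Python, from plant import observe, viewer, r, models gives the robot as it stands.
- The arm moves only by the shell command python3 -m pendant 'ROWS' [OPENING] [FORCE]. ROWS is JSON, a list of rows, each an object of numbers: "dx", "dy", "dz": the shift along the tool's x, y, z normalised to -1 to 1, where 1 is 15 cm; "yaw": the turn about the tool's x normalised to -1 to 1, where 1 is 180 degrees. In form: [{"dx": .., "dy": .., "dz": .., "yaw": ..}, ...]. A call has 1 to 20 rows; each row shifts and turns the commanded pose from where the row before left it, along the tool's axes as they then stand; what a row does not reach is not made up. A row lasts 1/10 s, in which the tool goes at most 50 mm and 8.59 degrees, less where a joint would pass 70% of its speed; a pose out of reach is approached as far as the arm can. A call with a number of a shift or a turn outside -1 to 1 is refused whole. A call with a gripper value outside its range is refused whole. OPENING is the gripper command: -1 is shut, 1 is fully open, values between are in proportion, set as the call begins (- or left out, the last holds). The fingers move at their own pace and stop on an object; FORCE is the grip in N (left out, the last holds). Time passes only in rows, so rows that do not move let the fingers close. It gives the time, the measured TCP pose, the force and the opening at its end, in the units of the state.
- observe(): the state, without advancing time (a new reading comes with each control period).
- viewer.camera(name): name is "scene" or "top" or "wrist"; returns (picture, depth): 480x640x3 uint8, red, green, blue; 480x640 float32, mm along the optical axis (not along the pixel's ray), 0 where there is no reading.
- viewer.camera_model(name): a dict with "K" (3x3 intrinsics, pixels), "k1" (the pictures are not rectified: a ray, as slopes to the right and down, at radius r is drawn at 1 + k1 r^2 times it, then the intrinsics apply), "R" (3x3) and "t" (3): a world point X has camera coordinates R X + t. Camera axes: x right, y down, z forward; pixel columns grow to the right and rows downward; lengths in mm; the calibration is good to about 2 mm. A picture is of the moment at which its call begins: read the wrist's pose just before it. camera_model takes no time and is no camera call; for the wrist camera it gives the pose at the moment of the call.
- r.job_done(): hands the job in, once; it reports no verdict.
Trained networks look in the newest picture that a camera, given by its name, has taken for a name from the list of things; names that differ only in an ending like _2 or _b are one class to them, and where a whole thing is asked for, a point or a joint stands for the part that bears it (a point fixed in the world has none). Each returns a list of dicts, best first, with "score" (0 to 1); they miss things now and then, are a little off and sometimes report something else, mostly with a low value. They report only what shows in the picture. A call takes as long as a camera call.
- models.recognise(camera, label): "point" ([x, y, z] in mm, in world coordinates, good to about 4 mm: the middle of the surface that is visible of it).
- models.cut_out(camera, label): "pixels" (480x640 bool, what is visible of it).
The state is a dict: "time_s": time; "qpos": joint angles; "joint_vel": joint speeds; "tau": joint torques, N m; "tool_pos": TCP position; "ee_rot": TCP orientation; "force": force on the tool from outside, world axes, zero at the start; "torque": the same for the moment, N m; "gripper_width": finger opening in mm.
Only numpy, scipy, OpenCV 4.12 (cv2) and the standard library are available. Lean on these libraries where they do the work, as an engineer would, in place of code of your own. Each camera call takes 0.05 s, during which the arm holds its last target. There are 200 camera calls.

TASK

Lock the welding turntable with its index bolt: lift the red-knobbed handle up out of its notch, slide the bolt towards the turntable so that it runs into the bored lug, find the notch in the adjustable steel plate by feel, and press the handle fully down into it. Be gentle: never force the handle hard against the metal, leave the bench clutter alone, and let go at the end.

Things in the scene. Friction and masses are not known exactly. Their poses are not given: they have to be found in the camera images.
- turntable: Green base of the welding turntable, 420 x 170 x 12 mm, fixed to the bench. Origin on the bench straight below the bolt's axis at the middle of the start notch; x: the bolt's sliding direction towards the round plate; y: the side to which the handle lies; z up.
- disc (a point): Centre of the turntable's round grey plate (radius 110 mm, braked), on its top face, 54 mm above the bench, 270 mm along the turntable's x. A rusty pipe ring of radius 48 mm stands on it, up to 99 mm above the bench.
- bore (a point): Mouth of the bored steel lug on the plate's rim that the bolt runs into: 152 mm along x, on the bolt's axis. The lugs rise to 97 mm above the bench.
- housing: Green bolt housing with the steel notch plate it carries. Origin on the bolt's axis, 75 mm above the bench, mid start notch; axes as the turntable's. Guide wall 16 to 24 mm to the +y side of the axis, top 10 mm above the axis, with the start notch at x = 0 (13 mm wide, 14 mm deep, open at the top). Bearing blocks at x = -60 and 122 mm (26 long, 30 wide, top 13 above the axis).
- plate_middle (a point): Middle of the adjustable bright steel plate's range: 60 mm along the housing's x, 21 mm to the side, top of the plate, 9.5 mm above the axis. The plate continues the guide wall from about x = 35 mm and has the second notch (13 mm wide, 14 mm deep). It is set differently each time: the notch's centre lies up to 15 mm to either side of this point along x, and no reading tells where.
- bolt_handle: Steel arm 10 mm thick with a red ball knob at its end. Origin on the bolt's axis, y outwards along the arm, x along the bolt. At rest it lies to the housing's +y side, 10 degrees above level. It clears the guide wall and plate when lifted 0.68 rad or more, rests on them at 0.5 to 0.65 (pressed or not), and goes lower only in a notch, where it has 1.5 mm of play to each side.
- grip (a point): Centre of the red ball knob (20 mm diameter), 52 mm from the bolt's axis along the arm. Pinched from above with a finger to either side along the bolt, it turns between the pads as the arm swings.
- slide (a joint): How far the bolt has been slid towards the turntable, m: about 0 at the start (middle of the start notch), stops at -0.003 and 0.083. Same as the handle's x in the housing's frame. Sliding friction about 3 N.
- lift (a joint): Angle of the handle about the bolt's axis, rad: 0 fully down in a notch (10 degrees above level), growing as it is lifted, 1.35 at most (87 degrees above level). It turns stiffly (about 1 to 2 N at the knob) and stays where it is left, so it has to be pressed down into a notch.
- pipe_ring: Bystander: rusty pipe section standing on the bench, outer diameter 60 mm, 45 mm high; origin under its centre.
- wrench: Bystander: steel wrench 170 mm long lying on the bench; origin under its middle.
- wire_brush: Bystander: brush 180 mm long lying on the bench; origin under its middle.

How it is judged (in metres and radians):
On the way, in this order (a step that is already met when the one before it is completed fails the run):
1. the handle is lifted out of the start notch, above the guide wall (value of joint lift above 0.6 rad and value of joint slide below 0.02 m).
2. the bolt is slid towards the turntable, more than 38 mm (value of joint slide above 0.038 m).
3. the handle is pressed fully down into the second notch (value of joint lift below 0.1 rad and value of joint slide above 0.038 m), for 0.2 s.
At the end, for the whole second after the job is handed in: The bolt is slid more than 38 mm from its start towards the turntable, into the bored lug, with its handle down in the second notch to within 0.1 rad of fully down, at rest (all of step 3 and linear speed of bolt_handle below 0.01 m/s); the robot touches nothing.
It fails at once if the handle is pressed against the housing or its notch plate with more than 30 N (contact force between bolt_handle and housing above 30 N).
It fails at once if the pipe ring is moved more than 20 mm (distance of pipe_ring from where it was at the start of the episode above 0.02 m).
It fails at once if the wrench is moved more than 20 mm (distance of wrench from where it was at the start of the episode above 0.02 m).
It fails at once if the wire brush is moved more than 20 mm (distance of wire_brush from where it was at the start of the episode above 0.02 m).
It also fails if it takes over 64 s, if anything falls off the work surface, if the arm or the gripper's body presses on something with over 40 N, if the wrist force passes 120 N, or if a joint passes its speed limit or range.

## Working session

There is one attempt and no reset: what is moved stays moved. The work goes in short steps, Python scripts to look and compute and a shell command to move; the robot and the scene stay as the last step left them, time stands still between calls to the robot, and variables do not carry over. Pictures are saved under pics/ and viewed, about 8 in all and at most 12, crops included, and the job is handed in when it is done.

```bash
mkdir -p pics; ls
python3 - <<'E'
from plant import observe, viewer, r, models
import cv2, numpy as np
s=observe(); print({k:np.round(v,3).tolist() for k,v in s.items()}, r.grasp_offset)
for c in("top","scene"):
    im,d=viewer.camera(c); cv2.imwrite(f"pics/{c}1.png",im[:,:,::-1])
    for n in("grip","bolt_handle","housing","plate_middle","disc","bore","turntable","pipe_ring","wrench","wire_brush"):
        try:print(c,n,[(np.round(o["point"]).tolist(),round(o["score"],2)) for o in models.recognise(c,n)[:2]])
        except Exception as e: print(n,e)
E
```

```text
pics
{'time_s': 0.0, 'qpos': [0.973, 0.259, 0.021, 1.334, 0.0, 1.418], 'joint_vel': [-0.001, 0.001, 0.001, -0.001, -0.0, -0.001], 'tau': [-0.002, -55.564, 34.453, 0.014, -0.0, 0.0], 'tool_pos': [236.5, 496.25, 230.666], 'ee_rot': [-0.876, 1.389, 0.875], 'force': [-0.094, 0.705, 0.481], 'torque': [0.005, -0.007, 0.011], 'gripper_width': 85.375} -18.700000000000003
top grip [([506.0, 58.0, 88.0], 0.79)]
top bolt_handle [([508.0, 58.0, 89.0], 0.72)]
top housing [([536.0, 22.0, 92.0], 0.68), ([505.0, 56.0, 93.0], 0.42)]
top plate_middle [([533.0, 26.0, 87.0], 0.67)]
top disc [([640.0, -11.0, 56.0], 0.81)]
top bore [([641.0, -4.0, 53.0], 0.8)]
top turntable [([635.0, -8.0, 58.0], 0.66)]
top pipe_ring [([432.0, -146.0, 45.0], 0.6), ([508.0, 61.0, 89.0], 0.16)]
top wrench []
top wire_brush [([622.0, -190.0, 20.0], 0.96), ([432.0, -144.0, 46.0], 0.52)]
scene grip [([508.0, 65.0, 89.0], 0.46)]
scene bolt_handle [([729.0, 3.0, 57.0], 0.62)]
scene housing [([546.0, 27.0, 62.0], 0.65)]
scene plate_middle [([543.0, 27.0, 58.0], 0.74)]
scene disc [([731.0, 4.0, 55.0], 0.66)]
scene bore [([735.0, 5.0, 56.0], 0.83), ([547.0, 30.0, 61.0], 0.35)]
scene turntable []
scene pipe_ring [([453.0, -139.0, 34.0], 0.63)]
scene wrench [([553.0, 200.0, 5.0], 0.69)]
scene wire_brush [([637.0, -183.0, 17.0], 0.81), ([730.0, 4.0, 56.0], 0.5)]
```

View pics/top1.png

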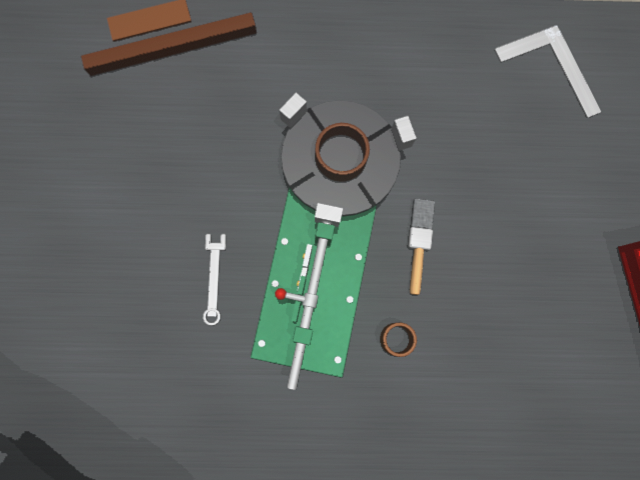

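View pics/scene1.png

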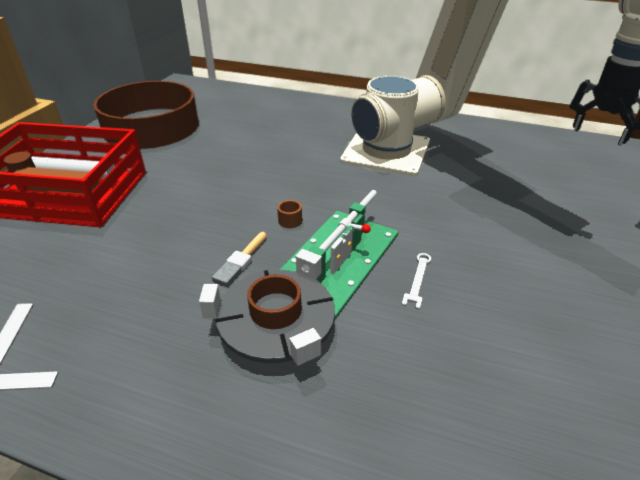

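The top view shows the knob at (281,294), the arm's hub at (310,300) and the bolt running from (293,388) to (325,235). The bright plate near (305,260) seems to be split around (303,267). The scene view agrees, and the wrench, brush and ring are all well away from the knob.

```bash
cat > h.py <<'E'
from plant import observe, viewer, r, models
import cv2, numpy as np
from scipy.spatial.transform import Rotation as Ro
def ray(m,px,z):
    "world points of pixels on plane z"
    n=cv2.undistortPoints(np.float64(px).reshape(-1,1,2),np.array(m["K"]),np.array([m["k1"],0,0,0])).reshape(-1,2)
    R=np.array(m["R"]);t=np.array(m["t"]);c=-R.T@t
    d=np.c_[n,np.ones(len(n))]@R
    return c+d*((z-c[2])/d[:,2])[:,None]
def red(im):
    h=cv2.cvtColor(im,cv2.COLOR_RGB2HSV); return ((h[...,0]<6)|(h[...,0]>174))&(h[...,1]>200)&(h[...,2]>90)
E
python3 - <<'E'
from h import *
im,d=viewer.camera("top"); m=viewer.camera_model("top")
k=red(im); k[:,:260]=0;k[:,300:]=0;k[:280]=0;k[310:]=0
v,u=np.nonzero(k); print(len(u),u.mean(),v.mean(), "knob",ray(m,[(u.mean(),v.mean())],84))
# rod tops: by brightness across rows
g=im.astype(int); P=[]
for row in list(range(345,382,3))+list(range(244,290,3)):
    x0=325-(row-235)*32/153; cs=np.arange(int(x0)-9,int(x0)+10)
    p=g[row,cs]; w=(p.min(1)>110)&(p.max(1)-p.min(1)<25)
    if w.sum()>3: P.append((cs[w].mean(),row))
W=ray(m,P,80); l=cv2.fitLine(np.float32(W[:,:2]),cv2.DIST_HUBER,0,.01,.01).ravel(); print(l,np.degrees(np.arctan2(l[1],l[0])))
n=np.array([-l[1],l[0]]); print("resid",np.round((W[:,:2]-l[2:])@n,1))
K=ray(m,[(u.mean(),v.mean())],84)[0,:2]; a=(K-l[2:])@l[:2]; print("foot",l[2:]+a*l[:2],"dist",(K-l[2:])@n)
print("tcp yaw axes\n",Ro.from_rotvec(observe()["ee_rot"]).as_matrix().round(3))
cv2.imwrite("pics/crop.png",cv2.resize(im[225:325,260:340,::-1],None,fx=6,fy=6,interpolation=cv2.INTER_CUBIC))
E
```

```text
48 279.7916666666667 293.2916666666667 knob [[509.50902171  68.19497789  84.        ]]
[ 9.8110193e-01 -1.9349165e-01  4.7763306e+02  2.1370356e+01] -11.156623
resid [ 0.3 -0.7 -0.1  0.4 -0.6 -0.   0.6 -0.5  0.1 -0.1  0.4  0.2 -0.  -0.3
  0.3  0.1 -0.2  0.4 -0.6 -0.   0.6 -0.5  0.1 -0.2 -0.4  0.2  0.8 -0.3
  0.3]
foot [499.42666361  17.07224865] dist 52.10746046577136
tcp yaw axes
 [[-0.    -0.903  0.43 ]
 [-0.     0.43   0.903]
 [-1.     0.    -0.   ]]
```

View pics/crop.png

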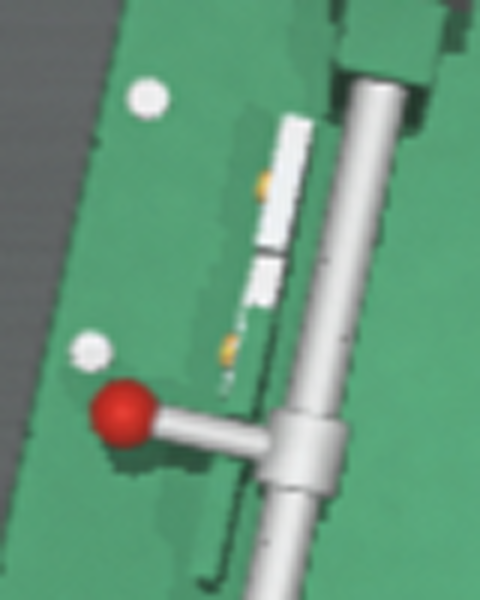

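The crop shows the knob at crop pixel (125,413) and the bright plate from v=115 to 305. A thin dark line crosses the plate at v≈250, but no notch is clear, so I'll find it by feel. The fit gives the bolt axis a heading of -11.16° and puts the knob at (509.5, 68.2). I'll align the yaw, then move above the knob.

```bash
python3 -m pendant '[{"yaw":0.042},{"yaw":0.042},{"yaw":0.042},{"yaw":0.042},{"yaw":0.042},{"yaw":0.042},{"yaw":0.042},{"yaw":0.042},{"yaw":0.042},{"yaw":0.042}]' 0.2 30
python3 -m pendant '[{"dz":0.195,"dy":-0.204},{"dz":0.195,"dy":-0.204},{"dz":0.195,"dy":-0.204},{"dz":0.195,"dy":-0.204},{"dz":0.195,"dy":-0.204},{"dz":0.195,"dy":-0.204},{"dz":0.195,"dy":-0.204},{"dz":0.195,"dy":-0.204},{"dz":0.195,"dy":-0.204},{"dz":0.195,"dy":-0.204},{"dz":0.195,"dy":-0.204},{"dz":0.195,"dy":-0.204},{"dx":0.2},{"dx":0.2},{}]'
cat > w.py <<'E'
from h import *
import sys
s=observe(); m=viewer.camera_model("wrist"); im,d=viewer.camera("wrist")
cv2.imwrite(sys.argv[1],im[:,:,::-1])
T=Ro.from_rotvec(s["ee_rot"]).as_matrix(); print(T.round(3).tolist(),s["tool_pos"],s["force"],s["gripper_width"])
n,L,S,C=cv2.connectedComponentsWithStats(red(im).astype(np.uint8))
for i in range(1,n):
    if S[i,4]>60:
        K=ray(m,[C[i]],float(sys.argv[2]))[0]; print("red",S[i],C[i],"world",K,"in tool (x,y,z)/150:",(T.T@(K-s["tool_pos"])/150).round(4), np.median(d[L==i]))
E
python3 w.py pics/w1.png 84
```

```text
[[-0.0, -0.903, 0.43], [-0.0, 0.43, 0.903], [-1.0, 0.0, -0.0]] [236.66496393 496.44679683 231.26291774] [0.424181   0.51264588 0.40272041] 85.33067825605453$[0]: bad value
$[0]: bad value
```

View pics/w1.png

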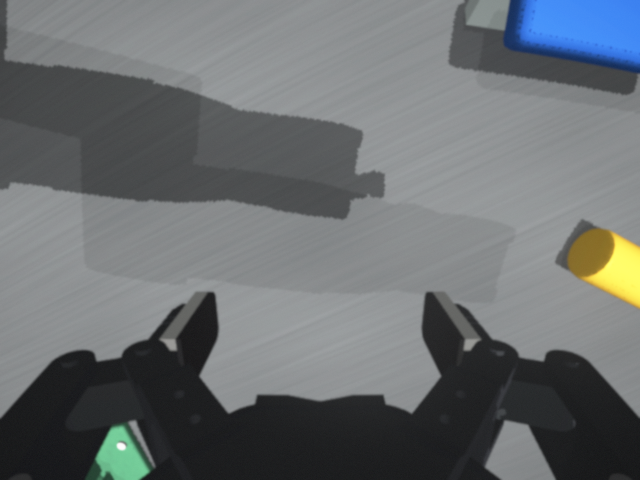

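The arm hasn't moved: the wrist view still shows bench at the start pose. Each row has to contain all four keys.

```bash
python3 -m pendant '[{"dx":0,"dy":0,"dz":0,"yaw":0.042},{"dx":0,"dy":0,"dz":0,"yaw":0.042},{"dx":0,"dy":0,"dz":0,"yaw":0.042},{"dx":0,"dy":0,"dz":0,"yaw":0.042},{"dx":0,"dy":0,"dz":0,"yaw":0.042},{"dx":0,"dy":0,"dz":0,"yaw":0.042},{"dx":0,"dy":0,"dz":0,"yaw":0.042},{"dx":0,"dy":0,"dz":0,"yaw":0.042},{"dx":0,"dy":0,"dz":0,"yaw":0.042},{"dx":0,"dy":0,"dz":0,"yaw":0.042}]' 0.2 30 && 
python3 -m pendant '[{"dx":0,"dz":0.195,"dy":-0.204,"yaw":0},{"dx":0,"dz":0.195,"dy":-0.204,"yaw":0},{"dx":0,"dz":0.195,"dy":-0.204,"yaw":0},{"dx":0,"dz":0.195,"dy":-0.204,"yaw":0},{"dx":0,"dz":0.195,"dy":-0.204,"yaw":0},{"dx":0,"dz":0.195,"dy":-0.204,"yaw":0},{"dx":0,"dz":0.195,"dy":-0.204,"yaw":0},{"dx":0,"dz":0.195,"dy":-0.204,"yaw":0},{"dx":0,"dz":0.195,"dy":-0.204,"yaw":0},{"dx":0,"dz":0.195,"dy":-0.204,"yaw":0},{"dx":0,"dz":0.195,"dy":-0.204,"yaw":0},{"dx":0,"dz":0.195,"dy":-0.204,"yaw":0},{"dx":0.2,"dz":0,"dy":0,"yaw":0},{"dx":0.2,"dz":0,"dy":0,"yaw":0},{"dx":0,"dz":0,"dy":0,"yaw":0}]'
python3 w.py pics/w2.png 84
```

```text
time_s: 2.2
tool_pos: [236.6, 496.5, 231.3]
ee_rot: [0.156, 1.565, -0.156]
force: [0.1, 0.2, -0.1]
gripper_width: 51.4
time_s: 3.7
tool_pos: [508.7, 68.2, 168.1]
ee_rot: [0.153, 1.572, -0.153]
force: [-0.5, -0.4, 0.3]
gripper_width: 51.3
[[-0.006, 0.193, 0.981], [0.0, 0.981, -0.193], [-1.0, -0.001, -0.006]] [508.69385734  68.20920456 168.07201279] [-0.51696125 -0.37168387  0.2713409 ] 51.26291052167781
```

View pics/w2.png

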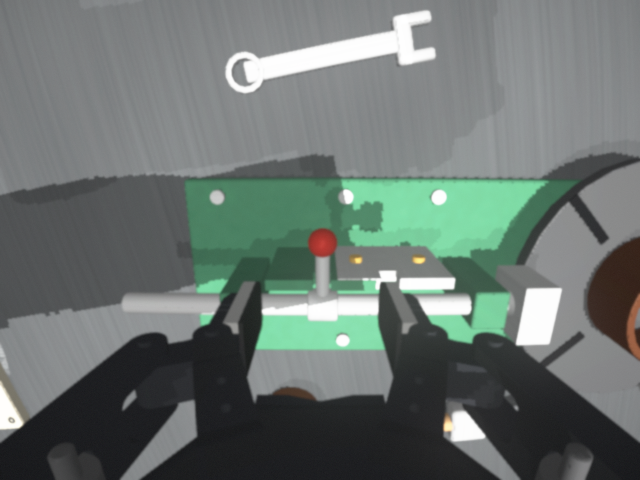

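The wrist view shows the knob at (322,242), the arm running down to its hub at (322,303), and the plate from x=337 to 453. The jaws lie parallel to the bolt. The red mask missed the knob because it is in shade, so I'll use these pixels directly.

```bash
sed -i 's/>200)&(h\[...,2\]>90)/>150)\&(h[...,2]>60)/' h.py
python3 - <<'E'
from h import *
s=observe(); m=viewer.camera_model("wrist"); T=Ro.from_rotvec(s["ee_rot"]).as_matrix()
K=ray(m,[(322,242)],84)[0]; print(K,(T.T@(K-s["tool_pos"])))
H=ray(m,[(322,303)],84)[0]; print(H,T.T@(H-s["tool_pos"])); 
f=lambda p:(T.T@(ray(m,[p],84.5)[0]-s["tool_pos"])).round(1)
print([f(p) for p in((378,280),(397,280),(453,284))])
E
python3 - <<'E'
from h import *
im,d=viewer.camera("wrist"); cv2.imwrite("pics/w2c.png",cv2.resize(im[220:330,280:480,::-1],None,fx=4,fy=4,interpolation=cv2.INTER_CUBIC))
s=observe();T=Ro.from_rotvec(s["ee_rot"]).as_matrix();m=viewer.camera_model("wrist")
n,L,S,C=cv2.connectedComponentsWithStats(red(im)[200:270,290:350].astype(np.uint8)); i=1+S[1:,4].argmax(); p=C[i]+[290,200]
print(S[i],p,T.T@(ray(m,[p],84)[0]-s["tool_pos"]))
E
```

```text
[511.436357    66.46252951  84.        ] [86.3418897  -1.58397752  2.50392404]
[502.6048416  20.9718884  84.       ] [ 86.36819751 -47.9238523    2.60090695]
[array([ 85.7, -29.6,  42.2]), array([ 85.7, -29.6,  55.7]), array([ 85.6, -32.9,  96.4])]
[ 18  29  26  27 553] [320.47016275 241.99457505] [87.81725937 -2.06406274  1.45249266]
```

View pics/w2c.png

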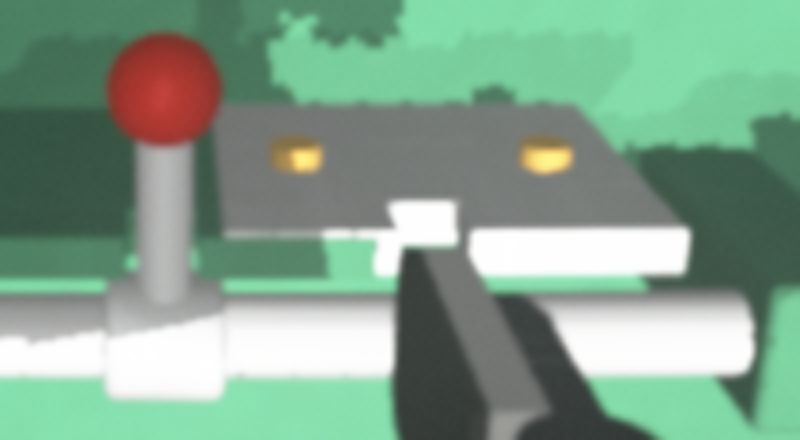

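The notch is visible here: a bright gap at crop x=390–458 (image columns 377–394). That puts its centre roughly 46 mm along the slide, and the top view agrees with that. I'll still confirm it by feel. Next I descend onto the knob and grip it.

```bash
python3 -m pendant '[{"dx":0,"dy":-0.012,"dz":0.013,"yaw":0},{"dx":0.14,"dy":0,"dz":0,"yaw":0},{"dx":0.14,"dy":0,"dz":0,"yaw":0},{"dx":0.14,"dy":0,"dz":0,"yaw":0},{"dx":0.14,"dy":0,"dz":0,"yaw":0},{"dx":0.08,"dy":0,"dz":0,"yaw":0},{"dx":0.04,"dy":0,"dz":0,"yaw":0},{"dx":0,"dy":0,"dz":0,"yaw":0}]'
python3 w.py pics/w3.png 84
```

```text
time_s: 4.6
tool_pos: [512.3, 66.6, 69.5]
ee_rot: [0.152, 1.565, -0.152]
force: [0.9, -0.2, -0.0]
gripper_width: 51.5
[[0.0, 0.192, 0.981], [-0.0, 0.981, -0.192], [-1.0, -0.0, 0.0]] [512.30626208  66.57002741  69.53012235] [ 0.94364148 -0.24844859 -0.00117777] 51.537054593736826
red [ 290  291   47   47 1753] [312.72732459 314.05932687] world [510.33768911  66.4844475   84.        ] in tool (x,y,z)/150: [-0.0965 -0.0031 -0.0128] 135.46063
```

```bash
python3 -m pendant '[{"dx":0.028,"dy":-0.003,"dz":-0.012,"yaw":0},{"dx":0,"dy":0,"dz":0,"yaw":0}]'
python3 -m pendant '[{"dx":0,"dy":0,"dz":0,"yaw":0},{"dx":0,"dy":0,"dz":0,"yaw":0},{"dx":0,"dy":0,"dz":0,"yaw":0},{"dx":0,"dy":0,"dz":0,"yaw":0},{"dx":0,"dy":0,"dz":0,"yaw":0},{"dx":0,"dy":0,"dz":0,"yaw":0},{"dx":0,"dy":0,"dz":0,"yaw":0}]' -1 30
python3 w.py pics/w4.png 84
```

```text
time_s: 4.85
tool_pos: [510.1, 66.4, 65.3]
ee_rot: [0.152, 1.565, -0.152]
force: [-0.4, 0.5, 0.3]
gripper_width: 51.4
time_s: 5.55
tool_pos: [510.3, 66.4, 65.3]
ee_rot: [0.152, 1.565, -0.152]
force: [-1.9, 0.2, 5.2]
gripper_width: 17.7
[[0.0, 0.192, 0.981], [0.0, 0.981, -0.192], [-1.0, 0.0, 0.0]] [510.34975848  66.41917581  65.33880645] [-1.8692188  0.1576565  5.1892496] 17.658764685000328
red [ 297  294   47   49 1878] [319.62406816 317.93077742] world [511.23465608  66.39248091  84.        ] in tool (x,y,z)/150: [-0.1244  0.001   0.0059] 131.54816
```

View pics/w4.png

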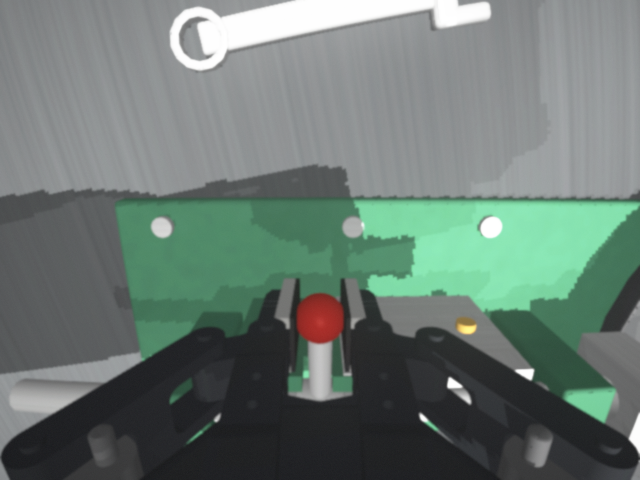

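The knob sits centred between the pads at (320,318). The 5 N upward force comes from the pads swinging forward as they closed. Now I'll lift along the arc.

```bash
python3 -m pendant '[{"dx":-0.043,"dy":-0.010,"dz":0,"yaw":0},{"dx":-0.048,"dy":-0.019,"dz":0,"yaw":0},{"dx":0,"dy":0,"dz":0,"yaw":0}]'
python3 -m pendant '[{"dx":-0.045,"dy":-0.026,"dz":0,"yaw":0},{"dx":-0.040,"dy":-0.033,"dz":0,"yaw":0},{"dx":-0.035,"dy":-0.038,"dz":0,"yaw":0},{"dx":-0.021,"dy":-0.028,"dz":0,"yaw":0},{"dx":0,"dy":0,"dz":0,"yaw":0},{"dx":0,"dy":0,"dz":0,"yaw":0}]'
python3 w.py pics/w5.png 119
```

```text
time_s: 5.9
tool_pos: [509.4, 61.7, 79.5]
ee_rot: [0.152, 1.565, -0.152]
force: [-0.0, 0.3, -0.9]
gripper_width: 17.7
time_s: 6.5
tool_pos: [505.7, 43.5, 100.1]
ee_rot: [0.152, 1.565, -0.152]
force: [0.2, 1.1, -0.2]
gripper_width: 17.8
[[0.0, 0.193, 0.981], [-0.0, 0.981, -0.193], [-1.0, -0.0, 0.0]] [505.72269454  43.50744497 100.10161751] [ 0.22169381  1.10493347 -0.24194233] 17.820665108539927
red [ 297  282   46   47 1788] [319.58948546 305.05145414] world [507.73891053  49.20929586 119.        ] in tool (x,y,z)/150: [-0.126   0.0399  0.0059] 132.85611
```

View pics/w5.png

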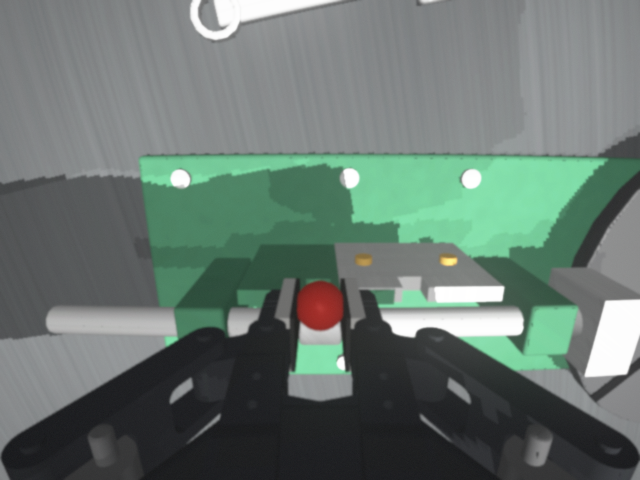

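The knob is lifted. It shifted a little between the pads, from row 318 to 305, which puts the lift at about 0.7 rad. That is close to the clearance limit, so I'll raise it a bit more and then slide 40 mm.

```bash
python3 -m pendant '[{"dx":-0.015,"dy":-0.02,"dz":0,"yaw":0},{"dx":-0.015,"dy":-0.02,"dz":0,"yaw":0},{"dx":0,"dy":0,"dz":0,"yaw":0}]' - 45
python3 w.py pics/w6.png 121
python3 -m pendant '[{"dx":0,"dy":0,"dz":0.034,"yaw":0},{"dx":0,"dy":0,"dz":0.034,"yaw":0},{"dx":0,"dy":0,"dz":0.034,"yaw":0},{"dx":0,"dy":0,"dz":0,"yaw":0}]'
python3 -m pendant '[{"dx":0,"dy":0,"dz":0.034,"yaw":0},{"dx":0,"dy":0,"dz":0.034,"yaw":0},{"dx":0,"dy":0,"dz":0.034,"yaw":0},{"dx":0,"dy":0,"dz":0.034,"yaw":0},{"dx":0,"dy":0,"dz":0.034,"yaw":0},{"dx":0,"dy":0,"dz":0,"yaw":0}]'
python3 w.py pics/w7.png 121
```

```text
time_s: 6.85
tool_pos: [504.4, 37.1, 104.1]
ee_rot: [0.151, 1.566, -0.153]
force: [0.8, -3.6, -7.2]
gripper_width: 17.1
[[-0.001, 0.193, 0.981], [-0.001, 0.981, -0.193], [-1.0, -0.001, -0.001]] [504.37338231  37.13831497 104.09883684] [ 0.81551351 -3.55555772 -7.18301531] 17.086375344699427
red [ 298  277   44   48 1744] [319.65366972 300.32970183] world [506.62696271  43.85817808 121.        ] in tool (x,y,z)/150: [-0.1127  0.0467  0.006 ] 132.9066
time_s: 7.3
tool_pos: [520.2, 34.6, 103.9]
ee_rot: [0.152, 1.566, -0.152]
force: [0.7, -3.6, -11.5]
gripper_width: 16.9
time_s: 7.9
tool_pos: [545.1, 29.8, 103.9]
ee_rot: [0.152, 1.566, -0.152]
force: [-0.4, -4.7, -14.0]
gripper_width: 16.8
[[-0.0, 0.192, 0.981], [-0.0, 0.981, -0.192], [-1.0, -0.0, -0.0]] [545.06889564  29.75082755 103.9014662 ] [ -0.37682289  -4.66331217 -13.97303214] 16.825878301194106
red [ 298  278   44   47 1713] [319.66958552 300.4372446 ] world [547.32061158  36.52079184 121.        ] in tool (x,y,z)/150: [-0.114   0.0471  0.006 ] 133.04695
```

View pics/w7.png

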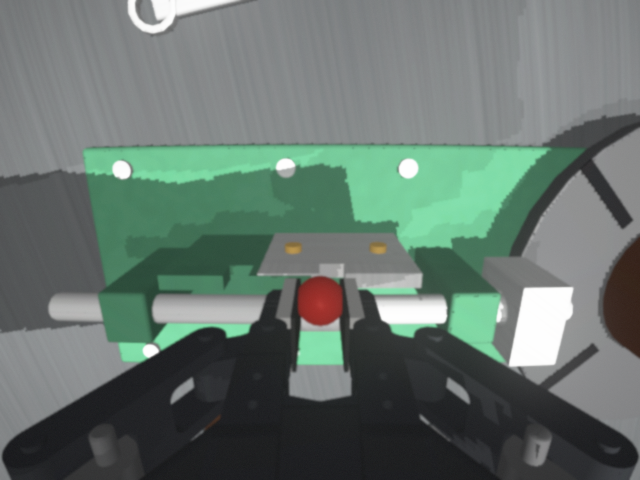

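The bolt has slid about 40 mm, and the notch shows at (331,270), a little ahead of the knob at (320,300). I'll work out the knob's 3D position between the pads from depth before pressing.

```bash
cat > k.py <<'E'
from h import *
def ball(s,m,c,dep):
    n=cv2.undistortPoints(np.float64([[c]]),np.array(m["K"]),np.array([m["k1"],0,0,0])).ravel()
    X=np.array(m["R"]).T@(np.r_[n,1]*(dep+6.7)-m["t"]); return X,Ro.from_rotvec(s["ee_rot"]).as_matrix().T@(X-s["tool_pos"])
if __name__=="__main__":
    s=observe(); m=viewer.camera_model("wrist")
    print("now",*ball(s,m,(319.7,300.4),133.05)); print("at grasp",ball(s,m,(319.6,317.9),131.55)[1],"after lift",ball(s,m,(319.6,305.05),132.86)[1])
    f=lambda p,z:(Ro.from_rotvec(s["ee_rot"]).as_matrix().T@(ray(m,[p],z)[0]-s["tool_pos"])).round(1)
    print("notch",f((318,265),84.5),f((343,265),84.5),f((331,275),70.5),f((258,273),84.5),f((420,285),84.5)); print(s["force"],s["torque"])
    im,d=viewer.camera("wrist"); cv2.imwrite("pics/c8.png",cv2.resize(im[220:320,250:430,::-1],None,fx=4,fy=4,interpolation=cv2.INTER_CUBIC))
E
python3 k.py
```

```text
now [547.18987374  35.98037098 119.93903791] [-16.03022427   6.52528395   0.93604392]
at grasp [-19.34330685   0.53947146   0.89758663] after lift [-16.72557953   4.82420538   0.89645041]
notch [19.4  7.8  0.1] [19.4  7.8 12.5] [33.4 -3.5  7.1] [ 19.4   3.5 -29.9] [19.4 -3.2 51.7]
[  0.89459827  -4.02531044 -14.16720128] [-0.80538421 -0.06210616  0.19399676]
```

View pics/c8.png

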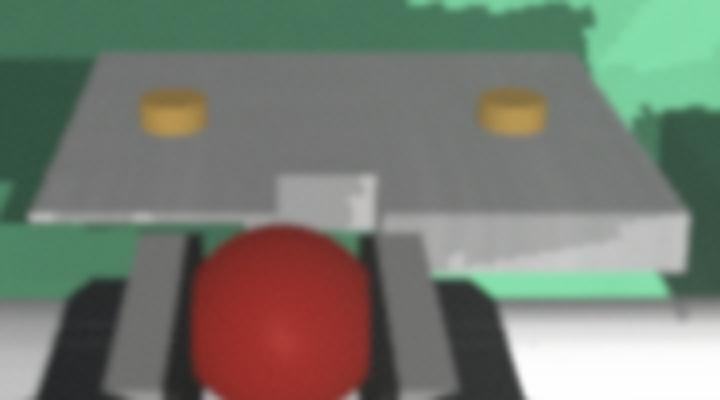

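Depth puts the knob at y=27.6, z=44.3 from the axis, a lift of about 0.84 rad. It has slipped 6 mm sideways in the pads. The crop shows the notch at columns 319–344, about 6 mm further along. I'll regrip centred and gently, then slide 6 mm.

```bash
python3 -m pendant '[{"dx":0,"dy":0,"dz":0,"yaw":0},{"dx":0,"dy":0,"dz":0,"yaw":0},{"dx":0,"dy":0,"dz":0,"yaw":0},{"dx":0.018,"dy":0.042,"dz":0.005,"yaw":0},{"dx":0,"dy":0,"dz":0,"yaw":0}]' -0.2 20
python3 -m pendant '[{"dx":0,"dy":0,"dz":0,"yaw":0},{"dx":0,"dy":0,"dz":0,"yaw":0},{"dx":0,"dy":0,"dz":0,"yaw":0},{"dx":0,"dy":0,"dz":0,"yaw":0},{"dx":0,"dy":0,"dz":0,"yaw":0}]' -1 20
python3 w.py pics/w9.png 119
python3 -m pendant '[{"dx":0,"dy":0,"dz":0.02,"yaw":0},{"dx":0,"dy":0,"dz":0.014,"yaw":0},{"dx":0,"dy":0,"dz":0,"yaw":0}]'
python3 w.py pics/w10.png 119
```

```text
time_s: 8.5
tool_pos: [546.9, 36.8, 101.7]
ee_rot: [0.152, 1.565, -0.151]
force: [-1.1, -1.1, -0.8]
gripper_width: 34.2
time_s: 9.0
tool_pos: [546.6, 36.3, 101.8]
ee_rot: [0.152, 1.565, -0.151]
force: [-1.0, 4.7, 2.2]
gripper_width: 18.2
[[0.0, 0.192, 0.981], [0.001, 0.981, -0.192], [-1.0, 0.001, -0.0]] [546.57731783  36.28888127 101.78705565] [-0.95933009  4.67568976  2.19869021] 18.165009807879454
red [ 297  295   47   48 1777] [319.51941474 318.19527293] world [547.26026027  35.32943474 119.        ] in tool (x,y,z)/150: [-0.1148 -0.0053  0.0057] 132.96133
time_s: 9.35
tool_pos: [551.9, 35.2, 101.8]
ee_rot: [0.152, 1.565, -0.151]
force: [-2.1, 4.8, 3.9]
gripper_width: 17.9
[[0.0, 0.192, 0.981], [0.0, 0.981, -0.192], [-1.0, 0.0, 0.0]] [551.8516706   35.21920093 101.77697258] [-2.14934967  4.84076868  3.93767934] 17.893727450190834
red [ 297  295   47   48 1768] [319.51640271 318.25282805] world [552.54318478  34.21916699 119.        ] in tool (x,y,z)/150: [-0.1148 -0.0056  0.0058] 132.9986
```

```bash
python3 -m pendant '[{"dx":0.015,"dy":0.02,"dz":0,"yaw":0},{"dx":0.014,"dy":0.02,"dz":0,"yaw":0},{"dx":0.015,"dy":0.015,"dz":0,"yaw":0},{"dx":0.014,"dy":0.015,"dz":0,"yaw":0},{"dx":0,"dy":0,"dz":0,"yaw":0}]'
python3 -m pendant '[{"dx":0.012,"dy":0.010,"dz":0,"yaw":0},{"dx":0,"dy":0,"dz":0,"yaw":0}]'
python3 w.py pics/w11.png 108
```

```text
time_s: 9.9
tool_pos: [553.8, 45.3, 92.7]
ee_rot: [0.152, 1.565, -0.152]
force: [0.2, 1.6, 0.6]
gripper_width: 18.2
time_s: 10.1
tool_pos: [554.1, 46.8, 91.0]
ee_rot: [0.152, 1.565, -0.152]
force: [0.4, 0.8, 0.4]
gripper_width: 18.1
[[0.0, 0.192, 0.981], [-0.0, 0.981, -0.192], [-1.0, -0.0, 0.0]] [554.06417931  46.794067    90.96581302] [0.44274754 0.84145638 0.43163864] 18.146069421966168
red [ 297  296   47   48 1819] [319.77405168 319.27872457] world [554.73324547  45.24891365 108.        ] in tool (x,y,z)/150: [-0.1136 -0.0093  0.0064] 132.39484
```

```bash
python3 -m pendant '[{"dx":0.013,"dy":0.010,"dz":0,"yaw":0},{"dx":0,"dy":0,"dz":0,"yaw":0}]'
python3 -m pendant '[{"dx":0.013,"dy":0.009,"dz":0,"yaw":0},{"dx":0,"dy":0,"dz":0,"yaw":0}]'
python3 k.py >/dev/null; python3 w.py pics/w12.png 105
```

```text
time_s: 10.35
tool_pos: [554.3, 48.3, 89.0]
ee_rot: [0.152, 1.565, -0.152]
force: [1.6, 0.6, -0.6]
gripper_width: 18.3
time_s: 10.55
tool_pos: [554.6, 49.7, 87.1]
ee_rot: [0.152, 1.565, -0.152]
force: [1.5, 0.7, 0.7]
gripper_width: 18.1
[[0.0, 0.192, 0.981], [0.0, 0.981, -0.192], [-1.0, 0.0, 0.0]] [554.60961926  49.72023396  87.10502168] [2.13902873 0.04637541 0.15686372] 18.166767698049803
red [ 297  296   47   48 1817] [319.91524491 319.74958723] world [555.37596319  48.41513571 105.        ] in tool (x,y,z)/150: [-0.1193 -0.0075  0.0067] 132.15073
```

There is no resistance at lift ≈0.46, which is below the height where the arm would rest on the plate, so it is entering the notch. I'll keep pressing in small steps.

```bash
python3 -m pendant '[{"dx":0.015,"dy":0.009,"dz":0,"yaw":0},{"dx":0.015,"dy":0.009,"dz":0,"yaw":0},{"dx":0,"dy":0,"dz":0,"yaw":0}]'
python3 -m pendant '[{"dx":0.015,"dy":0.008,"dz":0,"yaw":0},{"dx":0.015,"dy":0.008,"dz":0,"yaw":0},{"dx":0,"dy":0,"dz":0,"yaw":0}]'
python3 w.py pics/w13.png 96
```

```text
time_s: 10.95
tool_pos: [555.1, 52.5, 82.5]
ee_rot: [0.152, 1.565, -0.152]
force: [3.5, 0.9, 0.1]
gripper_width: 18.0
time_s: 11.25
tool_pos: [555.5, 54.8, 77.9]
ee_rot: [0.152, 1.566, -0.152]
force: [2.8, 0.0, -0.6]
gripper_width: 18.5
[[-0.0, 0.192, 0.981], [0.0, 0.981, -0.192], [-1.0, 0.0, -0.0]] [555.51211076  54.7758737   77.93125776] [ 2.77818392  0.00611133 -0.56932701] 18.527530349108083
red [ 296  297   48   49 1847] [319.92149432 320.76827287] world [556.23805559  53.12127895  96.        ] in tool (x,y,z)/150: [-0.1205 -0.0099  0.0069] 131.58287
```

```bash
python3 -m pendant '[{"dx":0.018,"dy":0.008,"dz":-0.003,"yaw":0},{"dx":0.018,"dy":0.007,"dz":0,"yaw":0},{"dx":0.018,"dy":0.006,"dz":0,"yaw":0},{"dx":0,"dy":0,"dz":0,"yaw":0}]'
python3 -m pendant '[{"dx":0.013,"dy":0.004,"dz":0,"yaw":0},{"dx":0.013,"dy":0.003,"dz":0,"yaw":0},{"dx":0,"dy":0,"dz":0,"yaw":0}]'
python3 w.py pics/w14.png 84
```

```text
time_s: 11.7
tool_pos: [555.4, 58.0, 69.7]
ee_rot: [0.152, 1.566, -0.152]
force: [2.1, -0.0, -0.3]
gripper_width: 18.3
time_s: 12.0
tool_pos: [555.7, 58.9, 65.9]
ee_rot: [0.152, 1.566, -0.152]
force: [2.4, -0.5, -0.7]
gripper_width: 18.2
[[-0.0, 0.192, 0.981], [0.0, 0.981, -0.192], [-1.0, 0.0, -0.0]] [555.65426214  58.94924638  65.92962178] [ 2.4076227  -0.46081232 -0.65594935] 18.237454263012413
red [ 296  298   48   49 1876] [319.85074627 322.35820896] world [556.19961659  56.58407468  84.        ] in tool (x,y,z)/150: [-0.1205 -0.0148  0.0065] 131.27545
```

```bash
python3 -m pendant '[{"dx":0.008,"dy":0,"dz":0,"yaw":0},{"dx":0,"dy":0,"dz":0,"yaw":0}]'
python3 -m pendant '[{"dx":0.008,"dy":0,"dz":0,"yaw":0},{"dx":0,"dy":0,"dz":0,"yaw":0}]'
```

```text
time_s: 12.25
tool_pos: [555.7, 59.1, 65.0]
ee_rot: [0.152, 1.566, -0.151]
force: [2.5, 1.3, -0.0]
gripper_width: 18.0
time_s: 12.45
tool_pos: [555.8, 59.0, 64.3]
ee_rot: [0.152, 1.565, -0.151]
force: [0.3, 2.0, 6.2]
gripper_width: 18.1
```

```bash
python3 -m pendant '[{"dx":0.005,"dy":0,"dz":0,"yaw":0},{"dx":0,"dy":0,"dz":0,"yaw":0},{"dx":0,"dy":0,"dz":0,"yaw":0},{"dx":0,"dy":0,"dz":0,"yaw":0}]'
python3 w.py pics/w15.png 84
python3 - <<'E'
from k import *
s=observe();m=viewer.camera_model("wrist");im,d=viewer.camera("wrist")
n,L,S,C=cv2.connectedComponentsWithStats(red(im)[250:380,280:360].astype(np.uint8));i=1+S[1:,4].argmax();q=L==i
print(ball(s,m,C[i]+[280,250],np.median(d[250:380,280:360][q])))
E
```

```text
time_s: 12.85
tool_pos: [555.9, 59.1, 64.0]
ee_rot: [0.152, 1.565, -0.151]
force: [-1.2, 1.2, 9.4]
gripper_width: 18.0
[[0.001, 0.192, 0.981], [0.0, 0.981, -0.192], [-1.0, 0.0, 0.001]] [555.87442952  59.0534948   63.9571587 ] [-1.23276424  1.15367802  9.41164301] 18.03168024875688
red [ 296  299   48   49 1893] [319.51294242 322.81141046] world [556.44560093  57.66219003  84.        ] in tool (x,y,z)/150: [-0.1336 -0.0083  0.0056] 130.71397
(array([556.52277325,  58.02569877,  84.63183739]), array([-20.6917917 ,  -0.87657191,   0.87173636]))
```

The knob is at z = 84.6, the same height as at the original rest (84.7), with 9 N of bottoming force. I'll release and retreat straight up.

```bash
python3 -m pendant '[{"dx":0,"dy":0,"dz":0,"yaw":0},{"dx":0,"dy":0,"dz":0,"yaw":0},{"dx":0,"dy":0,"dz":0,"yaw":0},{"dx":0,"dy":0,"dz":0,"yaw":0},{"dx":-0.1,"dy":0,"dz":0,"yaw":0},{"dx":-0.2,"dy":0,"dz":0,"yaw":0},{"dx":-0.2,"dy":0,"dz":0,"yaw":0},{"dx":-0.2,"dy":0,"dz":0,"yaw":0},{"dx":0,"dy":0,"dz":0,"yaw":0},{"dx":0,"dy":0,"dz":0,"yaw":0}]' 0.2 20
python3 w.py pics/w16.png 84
python3 - <<'E'
from k import *
s=observe();m=viewer.camera_model("wrist");im,d=viewer.camera("wrist")
n,L,S,C=cv2.connectedComponentsWithStats(red(im)[180:380,260:380].astype(np.uint8));i=1+S[1:,4].argmax();q=L==i
print(C[i]+[260,180],ball(s,m,C[i]+[260,180],np.median(d[180:380,260:380][q])))
E
```

```text
time_s: 13.95
tool_pos: [556.0, 58.8, 168.4]
ee_rot: [0.152, 1.564, -0.152]
force: [0.2, -0.3, -0.2]
gripper_width: 51.1
[[0.001, 0.192, 0.981], [-0.0, 0.981, -0.192], [-1.0, 0.0, 0.001]] [555.96047141  58.83405313 168.39715843] [ 0.15527244 -0.28054374 -0.16827021] 51.08669491644409
red [306 229  27  27 560] [319.16428571 242.00892857] world [556.40504695  57.73830542  84.        ] in tool (x,y,z)/150: [ 0.5627 -0.0067  0.0038] 230.47891
[320.06405694 242.33807829] (array([556.46346457,  58.02526434,  85.08273601]), array([82.43278001, -0.59213663,  1.16182821]))
```

View pics/w16.png

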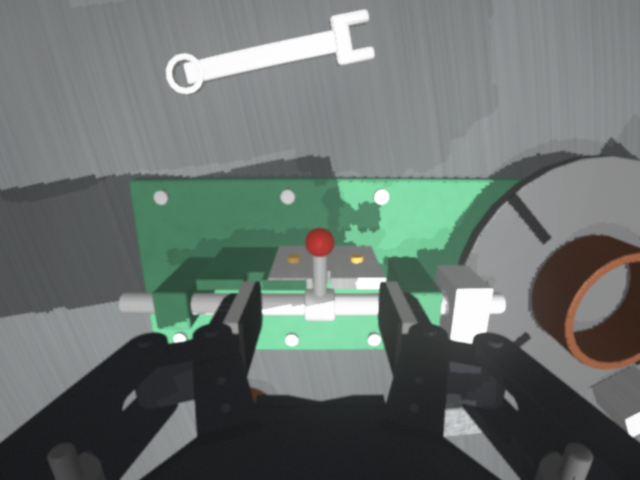

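The handle lies in the second notch and the bolt runs through the lug. The knob is at (320,242), the same row as at the initial rest seen from the same height, and the gripper is clear.

```bash
python3 -c "
from plant import r; r.job_done()"
```

```text
the job is handed in; nothing more can be done
```

The turntable is locked: I lifted the handle out of the start notch, slid the bolt about 46–47 mm and pressed the handle fully down into the second notch. I then let go, backed off about 100 mm and handed the job in at about 14 s. It gave no verdict.

- **Handle seated:** the knob ended at z ≈ 85 mm, against 84.7 mm at its original rest, so the handle is fully down to within measurement error. The last wrist picture shows the arm in the second notch and the bolt end through the lug.
- **Forces:** pressing into the notch met no resistance until the handle bottomed, where the wrist read about 9 N. The highest reading I saw on the way was about 15 N, while lifting and sliding, because the knob slipped about 6 mm in the pads. I regripped it before pressing down. I could not read the contact force between handle and housing itself.
- **Finding the notch:** the camera images showed it at about 46 mm. The handle went straight in on the first press, so no search along the plate was needed.
- **Clutter:** I did not re-measure the wrench, brush or pipe ring at the end, but the arm never went near them.
- **Refused command:** my first move was rejected because its rows lacked some keys; nothing moved.

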